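Turn a drying plaster mould and its board over in the turning trestle

ROBOT

A 6-joint arm with a two-finger parallel gripper is mounted at the origin on the work surface. World frame = base frame: x ahead of the robot, y to its left, z up, the work surface at z = 0. Lengths are in m, angles in degrees, forces in N, time in s.
With the tool pointing down it reaches from about 0.3 to 0.75 m from the base axis. Payload 8.5 kg.
Tool frame: the origin (TCP) lies at the very end of the fingers, on their centre line; the grasp point (between the pads) lies 19 mm behind it; z points along the fingers, y is the line along which they close (so a half turn about z gives the same grasp; the last joint's range is limited). The gripper opens to 88 mm and grips with 3 to 60 N. Pads are 18 mm wide; open, the fingers measure 123 mm over their backs; the gripper's body (75 mm by 187 mm) begins 45 mm behind the grasp point.
Start: joints at [-85.789, 21.807, 74.336, -0, 83.858, -12.336], TCP at [0.157, -0.527, 0.214] pointing down, gripper open.
Joint ranges: [-178.18, 178.18], [-50.72, 133.34], [12.68, 142.11], [-81.47, 261.47], [9.98, 163.14], [-165.26, 165.26]. Speed limits (degrees/s): [136.94, 136.94, 180, 180, 180, 180].

INTERFACE

Orientations are given as a 3x3 rotation matrix whose columns are the frame's x, y, z axes.
In Python, from rig import env, imaging gives the robot as it stands. The module is installed in compiled form; this text tells all that it offers.
- The arm moves only by the tool servo_tool, never from a script. Its arguments are lists of equal length, an entry for each row: "gripper": the opening, from -1 (shut) to 1 (fully open); "translation": the shift along the tool's x, y, z in units of 25 mm (1.0 is 25 mm), a list of three; "dr": the turn, a rotation vector about the tool's x, y, z in units of 5 degrees (1.0 is 5 degrees), a list of three. A call has 1 to 10 rows; each row is the pose to reach, as a shift and turn from the pose commanded when the call began, along the tool's axes at that moment; what a row does not reach only later rows make up. A row lasts 1/10 s, in which the tool goes at most 50 mm and 8.59 degrees, less where a joint would pass 70% of its speed; a pose out of reach is approached as far as the arm can. A call with a gripper value outside its range is refused whole. The fingers move at their own pace and stop on an object; "squeeze" is the grip in N (left out, the last holds). Time passes only in rows, so rows that repeat a pose let the fingers close. It gives the time, the measured TCP pose, the force, the opening and the grip force at its end, in the units of the state.
- env.get_obs(): the state, without advancing time (a new reading comes with each control period).
- imaging.get_image(name): name is "side" or "top"; returns a dict with "frame" (384x512x3 uint8, blue, green, red), "K" (3x3 intrinsics, pixels), "cam_to_world" (4x4, takes a point from camera to world coordinates). Camera axes: x right, y down, z forward; pixel columns grow to the right and rows downward; lengths in m; the calibration is good to about 2 mm. A picture is of the moment at which its call begins. There is no depth.
- env.job_done(): hands the job in; it is judged then, once.
Trained networks look in a picture, given as the dict that the camera call returned (one of the last four; its "shot" number tells which), for a name from the list of things; names that differ only in an ending like _2 or _b are one class to them, and where a whole thing is asked for, a point or a joint stands for the part that bears it (a point fixed in the world has none). Each returns a list of dicts, best first, with "score" (0 to 1); they miss things now and then, are a little off and sometimes report something else, mostly with a low value. They report only what shows in the picture. A call takes as long as a camera call. They do not tell look-alikes from the thing itself.
- imaging.find_in(picture, name): "centre" ([x, y, z] in m, in the coordinates of the camera as it stood for that picture, good to about 4 mm: the middle of the surface that is visible of it).
- imaging.place_of(picture, name): "centre" ([x, y, z] in m, in the coordinates of the camera as it stood for that picture, good to about 4 mm: a listed point, or the origin of a listed thing).
The state is a dict: "time": time; "q": joint angles; "joint_vel": joint speeds; "joint_torque": joint torques, N m; "tool_pos": TCP position; "orientation": TCP orientation; "contact_force": force on the tool from outside, world axes, zero at the start; "ft_torque": the same for the moment, N m; "opening": finger opening in m; "grasp_force": force on a finger pad.
Only numpy, scipy, OpenCV 4.12 (cv2) and the standard library are available. Lean on these libraries where they do the work, as an engineer would, in place of code of your own. Each camera call takes 0.05 s, during which the arm holds its last target. There are 200 camera calls.

TASK

The plaster mould and the dark board lean together in the turning trestle, mould underneath. Turn the two over together, gently and without letting them come apart or topple, so that they lean on the orange-edged side with the board underneath and the mould on top, its damp grey underside facing up to dry. Leave both lying flat one on the other, square and about in the middle of the trestle as they were, with their lower ends fully home in the groove, and do not disturb the things around.

Things in the scene. Friction and masses are not known exactly. Their poses are not given: they have to be found in the camera images.
- trestle: Wooden trestle fixed to the table: a trough of two plywood panels meeting at a right angle, each sloping 45 degrees. Origin at table height under the groove's middle; x along the groove, z up. The +y panel has a green upper edge, the -y panel an orange one. Panels 150 mm along x, 12 thick, faces 100 mm up the slope (upper edges 101 mm high, 71 mm beside the groove). Open ends. Base 170 x 200 mm.
- groove (a point): Point in the middle of the groove line, where the two panel faces meet: 30 mm above the trestle's origin. A piece is fully home on the orange side when its lower end touches the face of the green-edged panel.
- mould: Loose white plaster block, 120 mm (x, along the groove) x 160 (y, up the slope) x 36 thick (z), 0.4 to 0.65 kg. Origin in the centre of its underside (grey damp patch, four blue dots); z points towards the board. At the start the underside lies on the green-edged panel, the lower (-y) end against the orange-edged one; the upper 60 mm stands out beyond the panel, free all round.
- mould_foot (a point): Centre of the mould's lower end face (its -y end), half way through its thickness.
- board: Loose dark wooden board, 136 mm (x) x 170 (y, up the slope) x 14 thick (z), 0.18 kg, lying on the mould, not fastened (pair 50 mm thick). Origin in the centre of the face on the mould; z points away from the mould. At the start its -y end rests on the orange-edged panel, its +y end stands 10 mm past the mould. On the 45 degree panels friction may or may not hold a piece from sliding home.
- board_foot (a point): Centre of the board's lower end face (its -y end), half way through its thickness. If friction holds the board back under the mould, a push of about 16 N down the slope on its upper end slides it home.
- orange_bowl: Bystander: orange plastic bowl, 230 mm across, 110 mm high, left of the trestle. Origin under its centre.
- blue_bowl: Bystander: blue plastic bowl, 150 mm across, 60 mm high. Origin under its centre.
- slip_jar: Bystander: blue jar with a white cap, 54 mm across, 70 mm high, standing off the far end of the groove. Origin under its centre.
- brush: Bystander: brush 170 mm long, lying across the near end of the trestle. Origin under its middle.
- figure_a: Bystander: flat fired white figure, 90 x 65 x 9 mm, on the dark board at the right. Origin under its centre.
- figure_b: Bystander: another such figure on the dark board at the right.
Not all that is in view belongs to the job. Leave any pink or yellow look-alike of the mould alone.

How it is judged:
By the outcome, as a careful person would: the job done as asked, in the order asked, and still so for the second after the job is handed in, with the robot touching nothing.
It also fails if it takes over 48 s, if anything falls off the work surface, if the arm or the gripper's body presses on something with over 40 N, if the wrist force passes 120 N, or if a joint passes its speed limit or range.

## Working session

There is one attempt and no reset: what is moved stays moved. The work goes in short steps, Python scripts to look and compute and a tool call to move; the robot and the scene stay as the last step left them, time stands still between calls to the robot, and variables do not carry over. Pictures are saved under pics/ and viewed, at most 10 in all, crops included, and the job is handed in when it is done.

Besides the shell and the picture viewer there is one more tool, called after "Emit:" by a JSON object that holds its "op" and its "data", one argument or row to a line. servo_tool: Moves the arm, as the interface text tells. Its arguments: {"type":"object","properties":{"gripper":{"type":"array","items":{"type":"number"}},"translation":{"type":"array","items":{"type":"array","items":{"type":"number"}}},"dr":{"type":"array","items":{"type":"array","items":{"type":"number"}}},"squeeze":{"type":"number"}},"required":["gripper","translation","dr"]}

```bash
mkdir -p pics; cat > h.py <<'E'
import numpy as np, cv2
from rig import env, imaging
def look(n,save=None):
    p=imaging.get_image(n)
    if save: cv2.imwrite('pics/'+save,p['frame'])
    return p
def w(p,c): return (p['cam_to_world']@np.r_[c,1])[:3]
def proj(p,X):
    T=np.linalg.inv(p['cam_to_world']); c=T[:3,:3]@np.asarray(X)+T[:3,3]; u=p['K']@c; return u[:2]/u[2]
E
python3 - <<'E'
from h import *
np.set_printoptions(precision=4,suppress=True)
s=env.get_obs(); print(s['time'],s['tool_pos'],s['orientation'],s['opening'],s['contact_force'])
for n in ['side','top']:
    p=look(n,n+'0.png'); print(n,p['cam_to_world'][:3,3])
    for t in ['trestle','groove','mould','mould_foot','board','board_foot','orange_bowl','blue_bowl','slip_jar','brush','figure_a']:
        for r in imaging.place_of(p,t)[:2]: print(t,round(r['score'],2),w(p,r['centre']))
E
```

```text
0.0 [ 0.1566 -0.5269  0.2131] [[ 0.9586  0.2848 -0.0001]
 [ 0.2848 -0.9586  0.0014]
 [ 0.0003 -0.0014 -1.    ]] 0.08821418086132211 [-0.0803 -0.4941 -0.548 ]
side [-0.0852  0.8898  1.1723]
trestle 0.98 [0.5806 0.0563 0.0029]
groove 0.71 [0.5772 0.0594 0.0296]
mould 0.94 [ 0.7502 -0.2466  0.036 ]
mould 0.86 [0.564  0.1132 0.088 ]
mould_foot 0.87 [0.4277 0.1982 0.0144]
mould_foot 0.79 [0.5889 0.0394 0.0415]
board 0.88 [0.5747 0.0887 0.1095]
board_foot 0.72 [0.5942 0.0299 0.0624]
board_foot 0.63 [ 0.5312 -0.6064  0.0141]
orange_bowl 0.73 [ 0.5317  0.5384 -0.0031]
orange_bowl 0.42 [ 0.4197 -0.5148  0.0099]
blue_bowl 0.61 [ 0.4688 -0.3626  0.0008]
slip_jar 0.72 [ 0.7246  0.1109 -0.0022]
slip_jar 0.21 [ 0.4157 -0.5173  0.0099]
brush 0.7 [ 0.444   0.0147 -0.0031]
figure_a 0.72 [ 0.4432  0.0189 -0.0038]
figure_a 0.65 [ 0.5333 -0.6052  0.0134]
top [ 0.3682 -0.0415  1.3219]
trestle 0.56 [ 0.5754  0.0534 -0.0038]
groove 0.87 [0.5777 0.0553 0.028 ]
mould 0.88 [ 0.7519 -0.2463  0.0415]
mould 0.71 [0.3538 0.2399 0.0391]
mould_foot 0.83 [0.4257 0.2002 0.0186]
mould_foot 0.82 [ 0.8254 -0.2357  0.0187]
board 0.33 [ 0.578   0.055  -0.0034]
board 0.19 [ 0.4659 -0.363  -0.0042]
board_foot 0.96 [0.5909 0.0279 0.061 ]
orange_bowl 0.56 [ 0.528   0.5405 -0.001 ]
slip_jar 0.49 [ 0.7215  0.1138 -0.002 ]
brush 0.66 [ 0.44    0.0154 -0.0039]
figure_a 0.87 [ 0.5303 -0.6064  0.0115]
figure_a 0.74 [ 0.417  -0.5174  0.0162]
```

```bash
python3 -c "
import cv2,numpy as np
cv2.imwrite('pics/both0.png',cv2.resize(np.hstack([cv2.imread('pics/side0.png'),cv2.imread('pics/top0.png')]),(800,300)))"
```

```text
(no output)
```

View pics/side0.png

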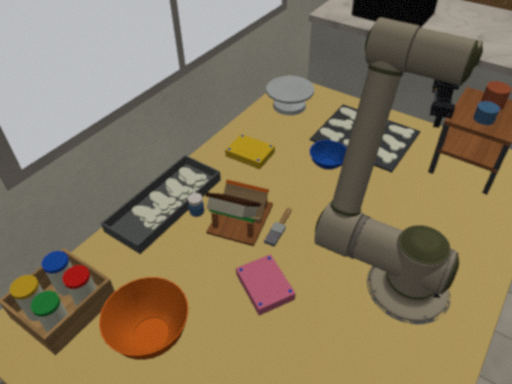

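View pics/top0.png

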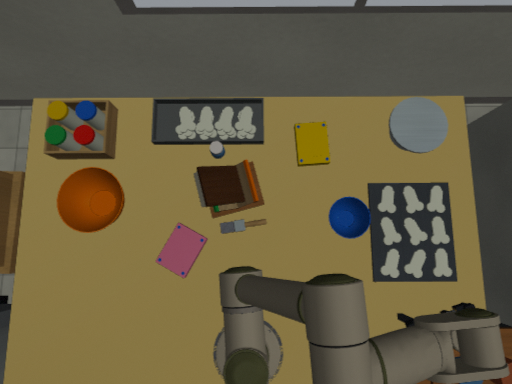

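```bash
cat > fit.py <<'E'
from h import *
from scipy.optimize import least_squares
np.set_printoptions(precision=4,suppress=True)
def collect(names,N=5,near=(0.58,0.06),rad=0.12):
    D=[]
    for i in range(N):
        for n in ['side','top']:
            p=look(n)
            for t in names:
                for r in imaging.place_of(p,t)[:3]:
                    X=w(p,r['centre'])
                    lim=.19 if t=='slip_jar' else rad
                    if r['score']>.5 and np.hypot(*(X[:2]-near))<lim: D.append((t,n,X))
    return D
E
cat > fit1.py <<'E'
from fit import *
D=collect(['trestle','groove','mould','mould_foot','board','board_foot','slip_jar'])
for t in sorted(set(d[0] for d in D)):
    for c in ['side','top']:
        A=np.array([d[2] for d in D if d[0]==t and d[1]==c])
        if len(A): print(t,c,len(A),A.mean(0),A.std(0))
q=np.sqrt(.5);u=np.array([0,q,q]);n=np.array([0,-q,q]);g=np.array([0,0,.03])
M={'trestle':(g*0,0),'groove':(g,0),'mould':(g+.08*u,1),'mould_foot':(g+.018*n,1),'board':(g+.036*n+.085*u,1),'board_foot':(g+.043*n,1)}
def f(v):
    c,s=np.cos(v[3]),np.sin(v[3]);R=np.array([[c,-s,0],[s,c,0],[0,0,1]])
    return np.concatenate([R@(M[t][0]+np.array([v[4],0,0])*M[t][1])+v[:3]-X for t,_,X in D if t in M])/.003
r=least_squares(f,[.58,.056,0,.25,0],loss='soft_l1'); print(r.x,np.degrees(r.x[3]),np.std(r.fun)*.003)
E
python3 fit1.py
```

```text
board side 5 [0.5736 0.0877 0.1114] [0.0015 0.0013 0.0015]
board top 5 [0.5702 0.0907 0.1132] [0.0012 0.0012 0.0013]
board_foot side 4 [0.5944 0.0282 0.0621] [0.0012 0.0019 0.001 ]
board_foot top 6 [0.5865 0.033  0.0503] [0.0029 0.0106 0.0238]
groove side 6 [0.5767 0.0611 0.0428] [0.0016 0.0119 0.0304]
groove top 5 [0.5764 0.0549 0.0263] [0.0017 0.0013 0.0017]
mould side 5 [0.5661 0.1127 0.0841] [0.0014 0.0004 0.0013]
mould top 3 [0.567  0.1115 0.0846] [0.0016 0.0001 0.0008]
mould_foot side 5 [0.5883 0.0401 0.0397] [0.0015 0.0016 0.001 ]
mould_foot top 1 [ 0.574   0.0557 -0.0028] [0. 0. 0.]
slip_jar side 7 [0.6853 0.099  0.0222] [0.0639 0.0304 0.0428]
slip_jar top 4 [ 0.7215  0.1156 -0.0046] [0.0007 0.0013 0.0014]
trestle side 6 [0.5775 0.0576 0.007 ] [0.0013 0.0012 0.0098]
trestle top 5 [ 0.5754  0.0577 -0.0042] [0.0015 0.0008 0.0014]
[ 0.5769  0.056  -0.0018  0.2785  0.0051] 15.956192099251005 0.009914747399490215
```

```bash
cat > ov.py <<'E'
from h import *
import sys
q=np.sqrt(.5);u=np.array([0,q,q]);n=np.array([0,-q,q]);g=np.array([0,0,.03])
def box(x0,x1,a0,a1,b0,b1): return [[x,0,0]+g+a*u+b*n for x in(x0,x1) for a in(a0,a1) for b in(b0,b1)]
def overlay(name,o,yaw,dx,boxes,out,S=6,c0=None,wh=(66,60)):
    c,s=np.cos(yaw),np.sin(yaw);R=np.array([[c,-s,0],[s,c,0],[0,0,1]])
    p=look(name); c0=c0 or proj(p,np.array(o)+[0,0,.08]); x0,y0=int(c0[0]-wh[0]/2),int(c0[1]-wh[1]/2)
    im=cv2.resize(p['frame'][y0:y0+wh[1],x0:x0+wh[0]],None,fx=S,fy=S,interpolation=cv2.INTER_CUBIC); raw=im.copy()
    for col,B in boxes:
        P=[(((proj(p,R@b+o)+.5)-[x0,y0])*S).astype(int) for b in B]
        for i in range(8):
            for j in (1,2,4):
                if not i&j: cv2.line(im,P[i],P[i|j],col,1)
    return np.hstack([raw,im])
def main(o,yaw,dx,boxes,out):
    a=[overlay(k,o,yaw,dx,boxes,out) for k in('side','top')]
    cv2.imwrite('pics/'+out,np.vstack(a)[:, :800]); print(np.vstack(a).shape)
E
cat > ov1.py <<'E'
from ov import *
dx=.005
T=[((0,255,0),box(-.075,.075,0,.1,-.012,0)),((0,128,255),box(-.075,.075,-.012,0,0,.1)),
((255,0,0),box(-.06+dx,.06+dx,0,.16,0,.036)),((0,0,255),box(-.068+dx,.068+dx,0,.17,.036,.05))]
o=np.array([.577,.0565,0]);main(o,np.radians(16),dx,T,'ov1.png')
E
sed -i 's/S=6/S=5/;s/wh=(66,60)/wh=(80,60)/' ov.py; python3 ov1.py
```

```text
(600, 800, 3)
```

View pics/ov1.png

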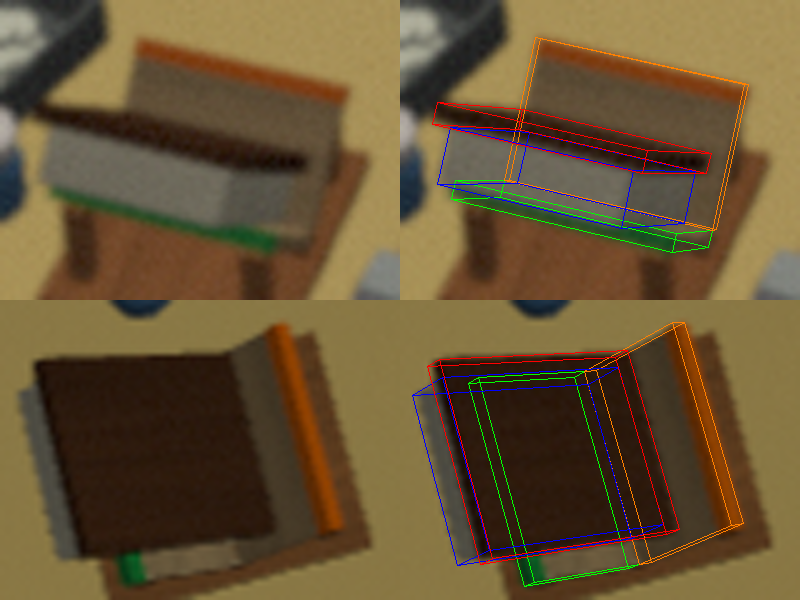

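```bash
cat > mv.py <<'E'
from h import *
from scipy.spatial.transform import Rotation as Ro
np.set_printoptions(precision=3,suppress=True)
q=np.sqrt(.5);u=np.array([0,q,q]);n=np.array([0,-q,q]);g=np.array([0,0,.03])
O=np.array([.577,.0560,0]);yaw=np.radians(16);c,s=np.cos(yaw),np.sin(yaw);RT=np.array([[c,-s,0],[s,c,0],[0,0,1]])
def P(x,a,b): return O+RT@(g+[x,0,0]+a*u+b*n)   # a along u, b along n
def Rt(tilt): # tool x = trestle x; tilt +45: z=-u ; -45: z=-n
    t=np.radians(tilt); z=np.array([0,-np.sin(t),-np.cos(t)]); x=np.array([1.,0,0])
    return RT@np.column_stack([x,np.cross(z,x),z])
def rel(p,R,s=None):
    s=s or env.get_obs(); R0=np.array(s['orientation']);
    print('t',s['time'],'trans',R0.T@(p-s['tool_pos'])/.025,'dr',np.degrees(Ro.from_matrix(R0.T@R).as_rotvec())/5)
E
python3 -c "
from mv import *
print(P(.005,.115,.025),P(.005,.3,.025))
rel(P(.005,.3,.025),Rt(45)); rel(np.array([.35,-.15,.34]),Rt(0)); rel(np.array([.5,.1,.34]),Rt(0))"
```

```text
[0.564 0.119 0.129] [0.528 0.244 0.26 ]
t 5.3 trans [ 23.037 -25.349  -1.842] dr [-9.    -0.043  0.104]
t 5.3 trans [ 11.712 -12.26   -5.05 ] dr [-0.     0.     0.109]
t 5.3 trans [ 20.311 -20.137  -5.05 ] dr [-0.     0.     0.109]
```

Emit:
{"op": "servo_tool", "data": {
  "gripper": [1,1,1,1,1,1,1,1,1,1],
  "translation": [
    [0.5,-0.5,-1],
    [1.7,-1.7,-2.3],
    [2.9,-3,-3.5],
    [4.1,-4.3,-4.5],
    [5.3,-5.6,-5],
    [6.5,-6.9,-5],
    [7.7,-8.2,-5],
    [8.9,-9.5,-5],
    [10.1,-10.8,-5],
    [11.3,-12.1,-5]
  ],
  "dr": [
    [0,0,0],
    [0,0,0],
    [0,0,0],
    [0,0,0],
    [0,0,0],
    [0,0,0],
    [0,0,0],
    [0,0,0],
    [0,0,0],
    [0,0,0]
  ]
}}

```text
time: 6.3
tool_pos: [0.3416, -0.155, 0.339]
orientation: [[0.959, 0.284, 0.001], [0.284, -0.959, -0.0], [0.0, 0.001, -1.0]]
contact_force: [0.6, 0.0, 0.2]
opening: 0.0878
grasp_force: 0.0
```

```bash
python3 -c "
from mv import *
rel(P(.005,.3,.025),Rt(45));print(env.get_obs()['q'],env.get_obs()['tool_pos'])"
```

```text
t 6.3 trans [ 11.697 -13.192   3.164] dr [-8.993 -0.046  0.097]
[-42.665  -0.607  82.596   0.003  97.968  30.813] [ 0.342 -0.155  0.339]
```

Emit:
{"op": "servo_tool", "data": {
  "gripper": [1,1,1,1,1,1,1,1,1,1],
  "translation": [
    [1.1,-1.3,0],
    [2.3,-2.6,0],
    [3.5,-4,0],
    [4.7,-5.3,0],
    [5.9,-6.6,0],
    [7,-7.9,0],
    [8.2,-9.2,0],
    [9.4,-10.6,0.6],
    [10.6,-11.9,1.6],
    [11.7,-13.2,2.8]
  ],
  "dr": [
    [0,0,0],
    [-0.6,0,0],
    [-1.5,0,0],
    [-2.6,0,0],
    [-3.8,0,0],
    [-5,0,0],
    [-6.2,0,0],
    [-7.4,0,0.1],
    [-8.4,0,0.1],
    [-9,0,0.1]
  ]
}}

```text
time: 7.3
tool_pos: [0.527, 0.2435, 0.2693]
orientation: [[0.96, 0.194, 0.201], [0.279, -0.678, -0.68], [0.004, 0.709, -0.705]]
contact_force: [0.8, 0.5, -0.0]
opening: 0.0882
grasp_force: 0.0
```

```bash
python3 -c "
from mv import *
s=env.get_obs();print(s['q'],s['tool_pos'])
rel(P(.005,.3,.025),Rt(45));rel(P(.005,.185,.025),Rt(45));rel(P(.005,.115,.025),Rt(45))"
```

```text
[ 31.795  31.855  61.45  -43.749  98.418 103.614] [0.527 0.244 0.269]
t 7.3 trans [ 0.054 -0.282  0.258] dr [ 0.035 -0.068 -0.005]
t 7.3 trans [ 0.027 -0.296  4.858] dr [ 0.035 -0.068 -0.005]
t 7.3 trans [ 0.01  -0.304  7.657] dr [ 0.035 -0.068 -0.005]
```

Emit:
{"op": "servo_tool", "data": {
  "gripper": [1,1,1,1,1,1,1],
  "translation": [
    [0,-0.2,1],
    [0,-0.3,2],
    [0,-0.3,3],
    [0,-0.3,3.8],
    [0,-0.3,4.4],
    [0,-0.3,4.8],
    [0,-0.3,4.8]
  ],
  "dr": [
    [0,-0.1,0],
    [0,-0.1,0],
    [0,-0.1,0],
    [0,-0.1,0],
    [0,-0.1,0],
    [0,-0.1,0],
    [0,-0.1,0]
  ]
}}

```text
time: 8.0
tool_pos: [0.549, 0.1637, 0.1795]
orientation: [[0.963, 0.194, 0.188], [0.27, -0.68, -0.682], [-0.004, 0.707, -0.707]]
contact_force: [0.6, -0.0, 0.6]
opening: 0.0879
grasp_force: 0.0
```

```bash
python3 -c "
from mv import *
rel(P(.005,.115,.025),Rt(45));print(env.get_obs()['contact_force'])
from ov import overlay
a=[overlay(k,O,0,0,[],'',S=5,wh=(80,60)) [:,:400] for k in('side','top')]
cv2.imwrite('pics/pre.png',np.hstack(a))"
```

```text
t 8.0 trans [ 0.111 -0.085  2.775] dr [ 0.001  0.08  -0.008]
[ 0.616 -0.019  0.598]
```

View pics/pre.png

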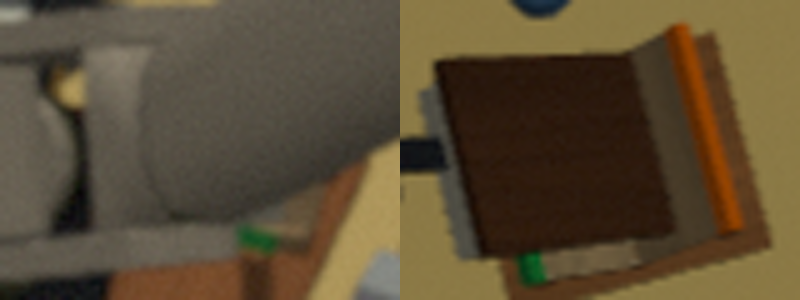

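Emit:
{"op": "servo_tool", "data": {
  "gripper": [1,1,1,1,1,1,1],
  "translation": [
    [0.1,-0.1,0.5],
    [0.1,-0.1,1],
    [0.1,-0.1,1.5],
    [0.1,-0.1,2],
    [0.1,-0.1,2.4],
    [0.1,-0.1,2.7],
    [0.1,-0.1,2.7]
  ],
  "dr": [
    [0,0.1,0],
    [0,0.1,0],
    [0,0.1,0],
    [0,0.1,0],
    [0,0.1,0],
    [0,0.1,0],
    [0,0.1,0]
  ]
}}

```text
time: 8.8
tool_pos: [0.5637, 0.12, 0.13]
orientation: [[0.961, 0.194, 0.197], [0.276, -0.68, -0.679], [0.002, 0.707, -0.707]]
contact_force: [-0.6, 0.4, 0.6]
opening: 0.0879
grasp_force: 0.0
```

Emit:
{"op": "servo_tool", "data": {
  "gripper": [-1,-1,-1,-1,-1,-1,-1,-1],
  "translation": [
    [0,0,0],
    [0,0,0],
    [0,0,0],
    [0,0,0],
    [0,0,0],
    [0,0,0],
    [0,0,0],
    [0,0,0]
  ],
  "dr": [
    [0,0,0],
    [0,0,0],
    [0,0,0],
    [0,0,0],
    [0,0,0],
    [0,0,0],
    [0,0,0],
    [0,0,0]
  ],
  "squeeze": 10
}}

```text
time: 9.6
tool_pos: [0.5639, 0.1208, 0.131]
orientation: [[0.961, 0.194, 0.199], [0.277, -0.68, -0.679], [0.004, 0.707, -0.707]]
contact_force: [-0.9, 0.5, 1.9]
opening: 0.0501
grasp_force: 10.0
```

```bash
python3 -c "
from mv import *
rel(P(.005,.115,.025),Rt(45))"
```

```text
t 9.6 trans [-0.01   0.006  0.121] dr [ 0.002 -0.043 -0.016]
```

Emit:
{"op": "servo_tool", "data": {
  "gripper": [-1,-1,-1,-1,-1,-1,-1,-1,-1,-1],
  "translation": [
    [0,0,0],
    [0,0,0],
    [0,0,0],
    [0,0,0],
    [0,0.1,-0.1],
    [0,0.2,-0.2],
    [0,0.35,-0.35],
    [0,0.5,-0.5],
    [0,0.7,-0.7],
    [0,0.9,-0.9]
  ],
  "dr": [
    [0,0,0],
    [0,0,0],
    [0,0,0],
    [0,0,0],
    [0,0,0],
    [0,0,0],
    [0,0,0],
    [0,0,0],
    [0,0,0],
    [0,0,0]
  ],
  "squeeze": 55
}}

```text
time: 10.6
tool_pos: [0.5637, 0.1207, 0.1631]
orientation: [[0.961, 0.194, 0.198], [0.277, -0.68, -0.679], [0.003, 0.707, -0.707]]
contact_force: [-0.3, -0.2, -6.7]
opening: 0.0493
grasp_force: 54.9
```

Emit:
{"op": "servo_tool", "data": {
  "gripper": [-1,-1,-1,-1,-1,-1,-1,-1],
  "translation": [
    [0,0.3,-0.3],
    [0,0.7,-0.7],
    [0,1.1,-1.1],
    [0,1.5,-1.5],
    [0,1.9,-1.9],
    [0,2.2,-2.2],
    [0,2.4,-2.4],
    [0,2.4,-2.4]
  ],
  "dr": [
    [0,0,0],
    [0,0,0],
    [0,0,0],
    [0,0,0],
    [0,0,0],
    [0,0,0],
    [0,0,0],
    [0,0,0]
  ]
}}

```text
time: 11.4
tool_pos: [0.5636, 0.1207, 0.2484]
orientation: [[0.961, 0.193, 0.199], [0.277, -0.68, -0.678], [0.005, 0.707, -0.707]]
contact_force: [-0.3, 0.6, -6.6]
opening: 0.0494
grasp_force: 54.9
```

```bash
python3 -c "
from mv import *
from ov import overlay
for k in range(1,11):
  f=k/10; f=f; p=P(.005,.115+(.025-.115)*0,.025)
  a=P(.005,.115,.025);b=P(.005,.025,.115); z=np.array([0,0,.115])
  if k in(3,6,10): rel(a+(b-a)*k/10+z,Rt(45-9*k))
a=[overlay(k,O,0,0,[],'',S=5,wh=(80,80)) [:,:400] for k in('side','top')]
cv2.imwrite('pics/lift.png',np.hstack(a))"
```

```text
t 11.4 trans [-0.002  1.019  1.269] dr [ 5.4   -0.058 -0.012]
t 11.4 trans [-0.005  2.099  2.349] dr [10.8   -0.061  0.002]
t 11.4 trans [-0.008  3.539  3.789] dr [18.    -0.062  0.022]
```

View pics/lift.png

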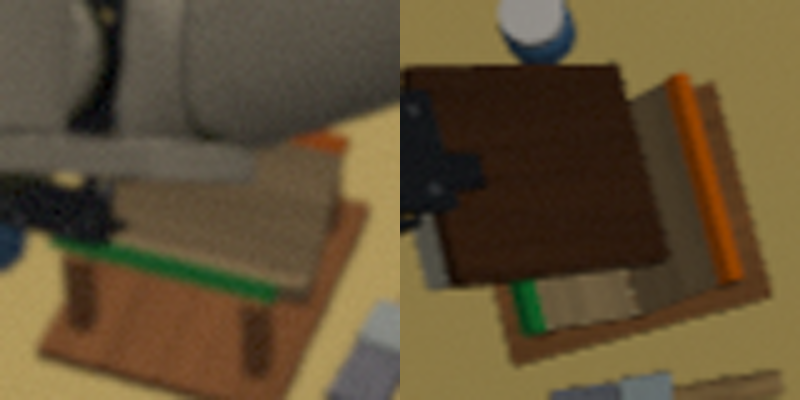

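Emit:
{"op": "servo_tool", "data": {
  "gripper": [-1,-1,-1,-1,-1,-1,-1,-1,-1,-1],
  "translation": [
    [0,0.05,0.05],
    [0,0.15,0.15],
    [0,0.3,0.3],
    [0,0.45,0.45],
    [0,0.6,0.6],
    [0,0.75,0.75],
    [0,0.9,0.9],
    [0,1.05,1.05],
    [0,1.2,1.2],
    [0,1.4,1.4]
  ],
  "dr": [
    [0.2,0,0],
    [0.7,0,0],
    [1.4,0,0],
    [2.2,0,0],
    [3,0,0],
    [3.8,0,0],
    [4.6,0,0],
    [5.4,0,0],
    [6.2,0,0],
    [7,0,0]
  ]
}}

```text
time: 12.5
tool_pos: [0.5769, 0.0725, 0.2472]
orientation: [[0.961, 0.273, 0.05], [0.278, -0.947, -0.164], [0.002, 0.171, -0.985]]
contact_force: [0.7, 0.3, -7.6]
opening: 0.0494
grasp_force: 54.9
```

Emit:
{"op": "servo_tool", "data": {
  "gripper": [-1,-1,-1,-1,-1,-1,-1,-1,-1,-1],
  "translation": [
    [0,0.2,0],
    [0,0.4,0.1],
    [0,0.6,0.1],
    [0,0.8,0.1],
    [0,1,0.2],
    [0,1.2,0.2],
    [0,1.4,0.2],
    [0,1.6,0.2],
    [0,1.8,0.3],
    [0,2,0.3]
  ],
  "dr": [
    [0.8,0,0],
    [1.6,0,0],
    [2.4,0,0],
    [3.2,0,0],
    [4,0,0],
    [4.8,0,0],
    [5.6,0,0],
    [6.4,0,0],
    [7.1,0,0],
    [7.6,0,0]
  ]
}}

```text
time: 13.5
tool_pos: [0.5911, 0.0228, 0.2476]
orientation: [[0.961, 0.244, -0.129], [0.276, -0.848, 0.452], [0.001, -0.47, -0.883]]
contact_force: [-0.0, 0.5, -6.9]
opening: 0.0494
grasp_force: 54.9
```

```bash
python3 -c "
from mv import *
s=env.get_obs();print(s['q'],s['tool_pos'],s['opening'])
rel(P(.005,.025,.115)+[0,0,.11],Rt(-45))"
```

```text
[-19.864  30.518  59.372  23.353 106.039  57.453] [0.591 0.023 0.248] 0.049420819593708004
t 13.5 trans [ 0.022  1.144 -0.218] dr [ 3.398 -0.006  0.011]
```

Emit:
{"op": "servo_tool", "data": {
  "gripper": [-1,-1,-1,-1,-1,-1,-1],
  "translation": [
    [0,0.2,0],
    [0,0.4,-0.1],
    [0,0.6,-0.1],
    [0,0.8,-0.2],
    [0,1,-0.2],
    [0,1.1,-0.2],
    [0,1.1,-0.2]
  ],
  "dr": [
    [0.7,0,0],
    [1.4,0,0],
    [2.1,0,0],
    [2.7,0,0],
    [3.2,0,0],
    [3.4,0,0],
    [3.4,0,0]
  ]
}}

```text
time: 14.2
tool_pos: [0.5987, -0.0018, 0.2393]
orientation: [[0.961, 0.197, -0.194], [0.276, -0.679, 0.68], [0.002, -0.707, -0.707]]
contact_force: [-0.2, 0.1, -6.9]
opening: 0.0497
grasp_force: 55.2
```

```bash
cat > ov2.py <<'E'
from ov import *
import mv
def run(out,a0,b0,dx=.005):
    # a: off orange face (u), b: off green face (n)
    T=[((0,255,0),box(-.075,.075,0,.1,-.012,0)),((0,128,255),box(-.075,.075,-.012,0,0,.1)),
    ((255,0,0),box(-.06+dx,.06+dx,.014+a0,.05+a0,b0,.16+b0)),((0,0,255),box(-.068+dx,.068+dx,a0,.014+a0,b0,.17+b0))]
    a=np.hstack([overlay(k,mv.O,mv.yaw,dx,T,'',S=5,wh=(80,110)) for k in('side','top')])
    cv2.imwrite('pics/'+out,cv2.resize(a,(800,275)) if 0 else np.vstack([a[:,:800],a[:,800:]])[:, :])
E
python3 -c "
from mv import *
from ov import overlay
s=env.get_obs();p=s['tool_pos'];d=RT.T@(p-O)-g;print('x,a,b',d[0],d@u,d@n)
rel(P(.005,.028,.118),Rt(-45));rel(P(.005,.025,.115),Rt(-45))
import ov2
from ov import box
h=.078
T=[((0,255,0),box(-.075,.075,0,.1,-.012,0)),((0,128,255),box(-.075,.075,-.012,0,0,.1)),
((255,0,0),box(-.055,.065,.014+h,.05+h,h,.16+h)),((0,0,255),box(-.063,.073,h,.014+h,h,.17+h))]
a=[overlay(k,O,yaw,0,T,'',S=5,wh=(80,60)) for k in('side','top')]
cv2.imwrite('pics/turned.png',np.vstack(a))"
```

```text
x,a,b 0.004903011265722207 0.10445984880649656 0.19148802262432407
t 14.2 trans [-0.004  3.058  2.94 ] dr [ 0.003 -0.008  0.02 ]
t 14.2 trans [-0.004  3.177  3.06 ] dr [ 0.003 -0.008  0.02 ]
```

View pics/turned.png

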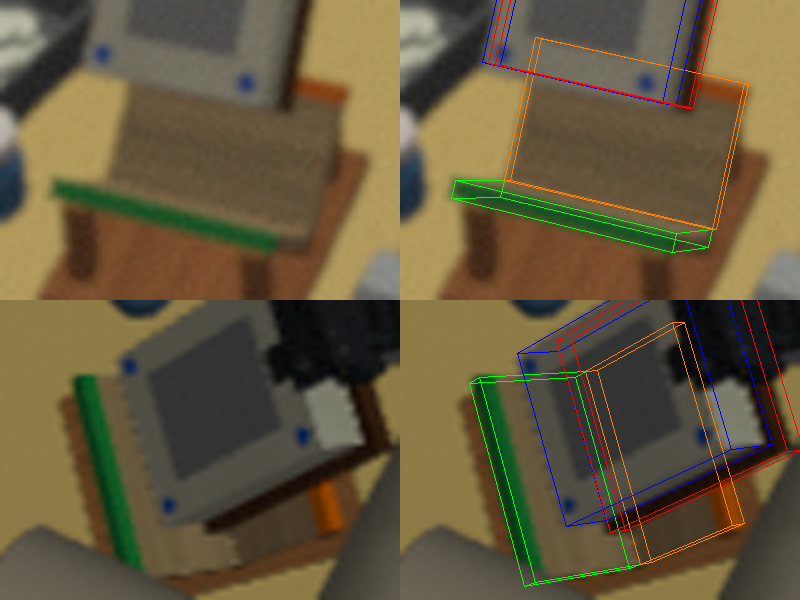

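Emit:
{"op": "servo_tool", "data": {
  "gripper": [-1,-1,-1,-1,-1,-1,-1,-1,-1,-1],
  "translation": [
    [0,0.2,0.2],
    [0,0.6,0.6],
    [0,1,1],
    [0,1.4,1.4],
    [0,1.8,1.8],
    [0,2.1,2.1],
    [0,2.4,2.4],
    [0,2.7,2.6],
    [0,2.9,2.8],
    [0,3,2.9]
  ],
  "dr": [
    [0,0,0],
    [0,0,0],
    [0,0,0],
    [0,0,0],
    [0,0,0],
    [0,0,0],
    [0,0,0],
    [0,0,0],
    [0,0,0],
    [0,0,0]
  ]
}}

```text
time: 15.3
tool_pos: [0.5992, -0.0031, 0.1361]
orientation: [[0.961, 0.198, -0.194], [0.278, -0.678, 0.68], [0.003, -0.708, -0.707]]
contact_force: [-4.5, -9.1, 8.7]
opening: 0.0497
grasp_force: 54.9
```

Emit:
{"op": "servo_tool", "data": {
  "gripper": [-1,-1,-1,-1,-1],
  "translation": [
    [0,0,0],
    [0,0,0.03],
    [0,0,0.06],
    [0,0,0.09],
    [0,0,0.1]
  ],
  "dr": [
    [0,0,0],
    [0,0,0],
    [0,0,0],
    [0,0,0],
    [0,0,0]
  ]
}}

```text
time: 15.8
tool_pos: [0.5992, -0.0028, 0.1361]
orientation: [[0.961, 0.2, -0.191], [0.277, -0.681, 0.678], [0.005, -0.705, -0.709]]
contact_force: [-4.4, -14.3, 7.6]
opening: 0.0494
grasp_force: 55.0
```

```bash
python3 -c "
from mv import *
s=env.get_obs();p=s['tool_pos'];d=RT.T@(p-O)-g;print('x,a,b',d[0],d@u,d@n, np.array(s['orientation']).T@s['contact_force'])"
```

```text
x,a,b 0.005161109225512012 0.030703397797424287 0.11932196062828732 [ -8.191   3.489 -14.28 ]
```

Emit:
{"op": "servo_tool", "data": {
  "gripper": [-1,-1,-1,-1,-1,-1,-1],
  "translation": [
    [0,0,-0.1],
    [0,0,-0.14],
    [0,0.05,-0.14],
    [0,0.1,-0.14],
    [0,0.15,-0.14],
    [0,0.2,-0.14],
    [0,0.2,-0.14]
  ],
  "dr": [
    [0,0,0],
    [0,0,0],
    [0,0,0],
    [0,0,0],
    [0,0,0],
    [0,0,0],
    [0,0,0]
  ]
}}

```text
time: 16.5
tool_pos: [0.6005, -0.0066, 0.1329]
orientation: [[0.961, 0.198, -0.194], [0.277, -0.678, 0.68], [0.003, -0.708, -0.707]]
contact_force: [-0.7, 1.2, -6.2]
opening: 0.0494
grasp_force: 55.0
```

```bash
python3 -c "
from mv import *
s=env.get_obs();p=s['tool_pos'];d=RT.T@(p-O)-g;print('x,a,b',d[0],d@u,d@n, np.array(s['orientation']).T@s['contact_force'],s['ft_torque'])
import ov2; ov2.run('low.png',.002,.002)
a=cv2.imread('pics/low.png');print(a.shape);cv2.imwrite('pics/low.png',np.hstack([a[:550,:400],a[550:,:400]]))
"
```

```text
x,a,b 0.00535935935316938 0.025663058339636745 0.11989981018100804 [-0.412  3.473  5.338] [-1.062 -0.276 -0.02 ]
(1100, 800, 3)
```

View pics/low.png

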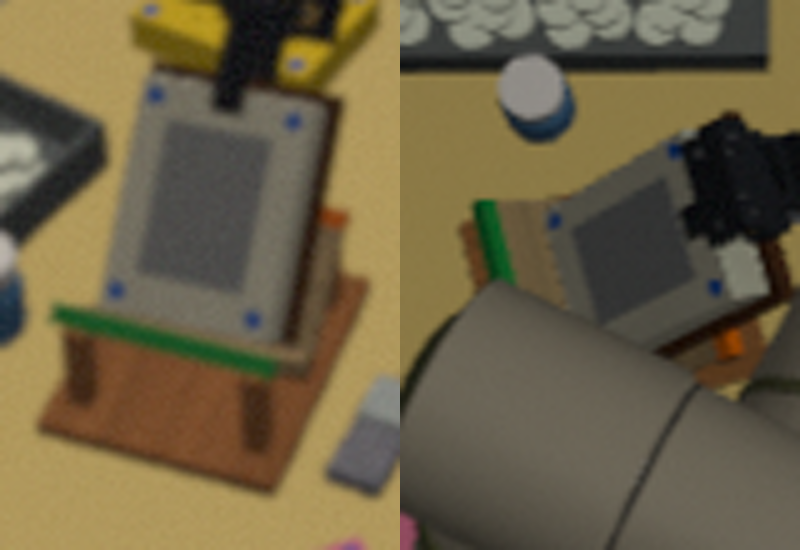

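Emit:
{"op": "servo_tool", "data": {
  "gripper": [-1,-1,-1,-1,-1],
  "translation": [
    [0,0.02,0.02],
    [0,0.04,0.04],
    [0,0.04,0.06],
    [0,0.04,0.07],
    [0,0.04,0.07]
  ],
  "dr": [
    [0,0,0],
    [0,0,0],
    [0,0,0],
    [0,0,0],
    [0,0,0]
  ]
}}

```text
time: 17.1
tool_pos: [0.6006, -0.0065, 0.1326]
orientation: [[0.961, 0.199, -0.193], [0.277, -0.678, 0.68], [0.005, -0.707, -0.707]]
contact_force: [-1.1, -2.8, 6.5]
opening: 0.0493
grasp_force: 55.0
```

```bash
python3 -c "
from mv import *
s=env.get_obs();p=s['tool_pos'];d=RT.T@(p-O)-g;print('x,a,b',d[0],d@u,d@n, np.array(s['orientation']).T@s['contact_force'],s['ft_torque'])"
```

```text
x,a,b 0.005425525875863944 0.0254633966736295 0.11967516285969877 [-1.824 -2.882 -6.299] [0.145 0.539 0.042]
```

Emit:
{"op": "servo_tool", "data": {
  "gripper": [-1,-1,-1],
  "translation": [
    [0,0,0],
    [0,0,0],
    [0,0,0]
  ],
  "dr": [
    [0,0,0],
    [0,0,0],
    [0,0,0]
  ],
  "squeeze": 8
}}

```text
time: 17.4
tool_pos: [0.6006, -0.0067, 0.1323]
orientation: [[0.961, 0.199, -0.193], [0.277, -0.679, 0.68], [0.005, -0.707, -0.708]]
contact_force: [-1.6, -4.4, 6.0]
opening: 0.0504
grasp_force: 8.0
```

Emit:
{"op": "servo_tool", "data": {
  "gripper": [0.2,0.3,0.4,0.5,0.6,0.7,0.8,0.9,0.9,0.9],
  "translation": [
    [0,0,0],
    [0,0,0],
    [0,0,0],
    [0,0,0],
    [0,0,0],
    [0,0,0],
    [0,0,0],
    [0,0,0],
    [0,0,0],
    [0,0,0]
  ],
  "dr": [
    [0,0,0],
    [0,0,0],
    [0,0,0],
    [0,0,0],
    [0,0,0],
    [0,0,0],
    [0,0,0],
    [0,0,0],
    [0,0,0],
    [0,0,0]
  ]
}}

```text
time: 18.4
tool_pos: [0.6005, -0.0062, 0.1312]
orientation: [[0.961, 0.198, -0.194], [0.277, -0.679, 0.68], [0.003, -0.707, -0.707]]
contact_force: [0.3, 0.4, -0.2]
opening: 0.0836
grasp_force: 0.0
```

Emit:
{"op": "servo_tool", "data": {
  "gripper": [0.9,0.9,0.9,0.9,0.9,0.9,0.9,0.9],
  "translation": [
    [0,0,-0.3],
    [0,0,-0.8],
    [0,0,-1.3],
    [0,0,-1.8],
    [0,0,-2.3],
    [0,0,-2.8],
    [0,0,-3.3],
    [0,0,-3.6]
  ],
  "dr": [
    [0,0,0],
    [0,0,0],
    [0,0,0],
    [0,0,0],
    [0,0,0],
    [0,0,0],
    [0,0,0],
    [0,0,0]
  ]
}}

```text
time: 19.2
tool_pos: [0.6182, -0.0686, 0.1958]
orientation: [[0.961, 0.199, -0.193], [0.277, -0.679, 0.68], [0.004, -0.706, -0.708]]
contact_force: [0.3, -1.0, -0.8]
opening: 0.0836
grasp_force: 0.0
```

```bash
python3 -c "
from mv import *
s=env.get_obs();p=s['tool_pos'];d=RT.T@(p-O)-g;print('x,a,b',d[0],d@u,d@n, s['contact_force'])
from ov import overlay,box
def T(a0,b0,dx=.005): return [((0,255,0),box(-.075,.075,0,.1,-.012,0)),((0,128,255),box(-.075,.075,-.012,0,0,.1)),
    ((255,0,0),box(-.06+dx,.06+dx,.014+a0,.05+a0,b0,.16+b0)),((0,0,255),box(-.068+dx,.068+dx,a0,.014+a0,b0,.17+b0))]
cv2.imwrite('pics/rel.png',np.vstack([overlay(k,O,yaw,0,T(0,0),'',S=5,wh=(80,60)) for k in('side','top')]))"
```

```text
x,a,b 0.005312875547084608 0.024526134911134576 0.20992678020246408 [ 0.293 -1.019 -0.783]
```

View pics/rel.png

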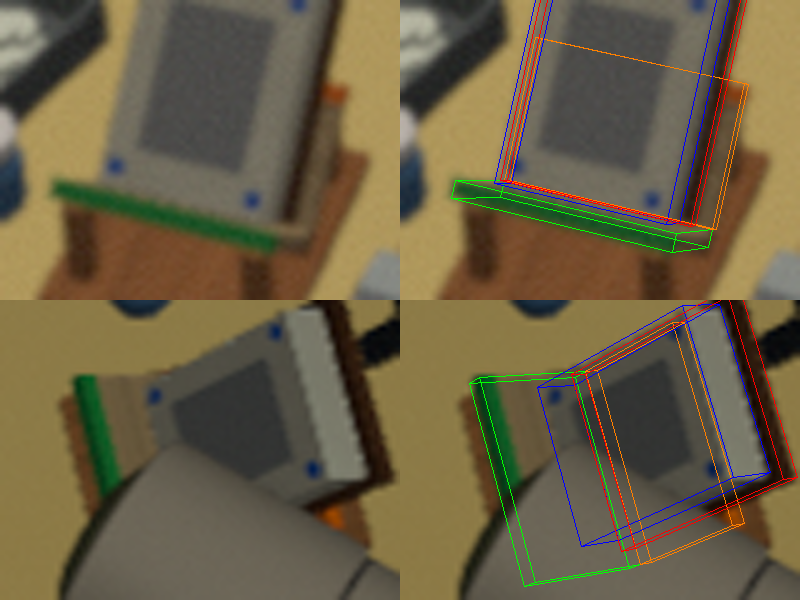

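Emit:
{"op": "servo_tool", "data": {
  "gripper": [-1,-1,-1,-1,-1,-1,-1,-1,-1,-1],
  "translation": [
    [0,0.2,0],
    [0,0.4,0],
    [0,0.6,0],
    [0,0.8,0],
    [0,0.8,0],
    [0,0.8,0.2],
    [0,0.8,0.5],
    [0,0.8,0.8],
    [0,0.8,1.1],
    [0,0.8,1.2]
  ],
  "dr": [
    [0,0,0],
    [0,0,0],
    [0,0,0],
    [0,0,0],
    [0,0,0],
    [0,0,0],
    [0,0,0],
    [0,0,0],
    [0,0,0],
    [0,0,0]
  ]
}}

```text
time: 20.3
tool_pos: [0.6156, -0.0597, 0.1589]
orientation: [[0.961, 0.198, -0.195], [0.278, -0.678, 0.68], [0.002, -0.708, -0.707]]
contact_force: [-0.2, 0.4, -0.3]
opening: 0.0057
grasp_force: 0.0
```

Emit:
{"op": "servo_tool", "data": {
  "gripper": [-1,-1,-1,-1,-1,-1],
  "translation": [
    [0,0,0.1],
    [0,0,0.18],
    [0,0,0.24],
    [0,0,0.3],
    [0,0,0.32],
    [0,0,0.34]
  ],
  "dr": [
    [0,0,0],
    [0,0,0],
    [0,0,0],
    [0,0,0],
    [0,0,0],
    [0,0,0]
  ]
}}

```text
time: 20.9
tool_pos: [0.6144, -0.0549, 0.1534]
orientation: [[0.961, 0.198, -0.194], [0.277, -0.679, 0.68], [0.003, -0.707, -0.707]]
contact_force: [-0.5, 0.2, -0.5]
opening: 0.0001
grasp_force: 0.0
```

```bash
cat > st.py <<'E'
from mv import *
s=env.get_obs();p=s['tool_pos'];d=RT.T@(p-O)-g;print('x,a,b',d[0],d@u,d@n, np.array(s['orientation']).T@s['contact_force'],s['opening'])
E
python3 st.py
```

```text
x,a,b 0.005415548992380535 0.004628577571380008 0.16992666748655333 [-0.442  0.075  0.609] 0.00014354716805763899
```

Emit:
{"op": "servo_tool", "data": {
  "gripper": [-1,-1,-1,-1,-1],
  "translation": [
    [0,0,0.03],
    [0,0,0.06],
    [0,0,0.09],
    [0,0,0.12],
    [0,0,0.15]
  ],
  "dr": [
    [0,0,0],
    [0,0,0],
    [0,0,0],
    [0,0,0],
    [0,0,0]
  ]
}}

```text
time: 21.4
tool_pos: [0.6137, -0.0522, 0.1507]
orientation: [[0.961, 0.198, -0.194], [0.277, -0.679, 0.68], [0.003, -0.707, -0.707]]
contact_force: [-0.2, 0.1, -0.3]
opening: 0.0005
grasp_force: 0.0
```

```bash
python3 st.py
```

```text
x,a,b 0.005420023570795136 0.0046651506226245 0.16606810040636638 [-0.169  0.094  0.289] 0.0005162164942333126
```

Emit:
{"op": "servo_tool", "data": {
  "gripper": [-1,-1,-1,-1,-1],
  "translation": [
    [0,0,0.03],
    [0,0,0.06],
    [0,0,0.09],
    [0,0,0.11],
    [0,0,0.11]
  ],
  "dr": [
    [0,0,0],
    [0,0,0],
    [0,0,0],
    [0,0,0],
    [0,0,0]
  ]
}}

```text
time: 21.9
tool_pos: [0.6131, -0.0503, 0.1488]
orientation: [[0.961, 0.198, -0.194], [0.277, -0.679, 0.68], [0.003, -0.707, -0.707]]
contact_force: [0.8, -0.8, 0.1]
opening: 0.0004
grasp_force: 0.0
```

```bash
python3 st.py; python3 -c "
from mv import *
from ov import overlay
a=[overlay(k,O+P(0,0,.08)-P(0,0,0),yaw,0,[],'',S=6,wh=(66,80))[:,:396] for k in('side','top')]
cv2.imwrite('pics/push.png',np.hstack(a))"
```

```text
x,a,b 0.005408325454849424 0.004672754937701459 0.16330325906954657 [ 0.585  0.637 -0.751] 0.0004364812616474012
```

View pics/push.png

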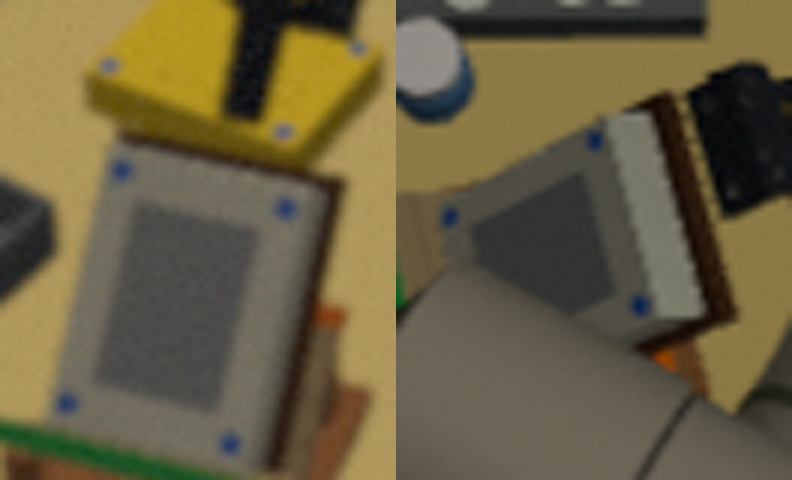

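```bash
python3 -c "
from mv import *
np.set_printoptions(precision=1,suppress=True)
for k in('side','top'):
  p=look(k); c0=proj(p,O+P(0,0,.08)-P(0,0,0)+[0,0,.08]); x0,y0=int(c0[0]-33),int(c0[1]-40)
  f=lambda X:((proj(p,X)+.5)-[x0,y0])*6+([396,0] if k=='top' else [0,0])
  print(k,'tip',f(env.get_obs()['tool_pos']))
  for nm,X in dict(bl=P(-.063,0,.17),bl2=P(-.063,.014,.17),br=P(.073,.014,.17),m1=P(-.055,.05,.16),m2=P(.065,.05,.16),foot1=P(-.055,.05,0)).items(): print(nm,f(X))
  for t in('mould','board','mould_foot','board_foot'):
    for r in imaging.place_of(p,t)[:2]:
      X=w(p,r['centre']); d=RT.T@(X-O)-g
      if abs(d).max()<.2: print(t,round(r['score'],2),np.array([d[0],d@u,d@n])*1000)
print(env.get_obs()['time'])"
```

```text
side tip [228.1 164. ]
bl [348.4 177.7]
bl2 [343.1 175.6]
br [113.6 127.2]
m1 [311. 185.]
m2 [104.2 141.2]
foot1 [247.5 473.4]
board 0.46 [-1.4 -1.2 -1.9]
mould_foot 0.67 [ 6.4 26.8  1. ]
top tip [693.1 204.2]
bl [741.5 315.5]
bl2 [724.8 317.7]
br [655.9  87.9]
m1 [663.8 315.2]
m2 [602.9 108.9]
foot1 [482.  397.5]
mould 0.9 [ 2.8 46.7 82.2]
board 0.67 [ 1.3 14.6 84.4]
mould_foot 0.83 [ 4.4 32.7 -2. ]
22.5
```

Emit:
{"op": "servo_tool", "data": {
  "gripper": [-1,-1,-1,-1,-1,-1],
  "translation": [
    [0,0,0.08],
    [0,0,0.16],
    [0,0,0.24],
    [0,0,0.32],
    [0,0,0.4],
    [0,0,0.4]
  ],
  "dr": [
    [0,0,0],
    [0,0,0],
    [0,0,0],
    [0,0,0],
    [0,0,0],
    [0,0,0]
  ]
}}

```text
time: 23.1
tool_pos: [0.6111, -0.0433, 0.1416]
orientation: [[0.961, 0.198, -0.194], [0.277, -0.679, 0.68], [0.003, -0.707, -0.707]]
contact_force: [0.2, 0.5, -0.4]
opening: 0.0006
grasp_force: 0.0
```

```bash
python3 st.py
```

```text
x,a,b 0.005370612091757779 0.004729909603792007 0.15305206251940262 [ 0.347 -0.022  0.633] 0.0005669109278315797
```

```bash
python3 -c "
from mv import *
p=look('side')
for off in(-.006,0,.006):
  print('x',off)
  for b in np.arange(.140,.22,.004):
    X=P(.005+off,.014,b); v=proj(p,X); px=cv2.getRectSubPix(p['frame'],(1,1),(float(v[0]),float(v[1])))[0,0]; print(int(b*1000),px,end=' ')
  print()
"
```

```text
x -0.006
140 [ 96 112 115] 144 [ 94 109 113] 148 [ 94 109 114] 152 [ 96 111 116] 156 [ 95 108 113] 160 [ 80  93 102] 164 [45 58 70] 168 [22 54 70] 172 [14 69 86] 176 [18 58 73] 180 [14 29 33] 184 [24 24 22] 188 [20 18 17] 192 [21 18 19] 196 [21 20 21] 200 [23 21 22] 204 [22 19 18] 208 [25 24 25] 212 [23 22 20] 216 [22 19 20] 
x 0
140 [ 95 110 115] 144 [ 96 109 113] 148 [ 94 111 114] 152 [ 95 111 115] 156 [ 97 112 117] 160 [ 80  93 101] 164 [44 55 68] 168 [16 48 66] 172 [14 67 84] 176 [ 4 54 68] 180 [15 30 39] 184 [25 22 23] 188 [21 19 19] 192 [21 23 20] 196 [26 23 23] 200 [26 23 23] 204 [25 23 22] 208 [24 20 22] 212 [23 23 22] 216 [22 20 21] 
x 0.006
140 [ 96 110 116] 144 [ 95 108 113] 148 [ 95 109 114] 152 [ 96 111 115] 156 [ 94 109 115] 160 [74 87 95] 164 [39 50 63] 168 [19 51 66] 172 [16 70 88] 176 [14 65 81] 180 [17 46 54] 184 [19 38 43] 188 [20 42 50] 192 [30 49 58] 196 [23 49 57] 200 [22 48 56] 204 [23 45 53] 208 [25 43 52] 212 [24 42 50] 216 [24 43 50]
```

Emit:
{"op": "servo_tool", "data": {
  "gripper": [-1,-1,-1,-1,-1,-1,-1],
  "translation": [
    [0,0,0.06],
    [0,0,0.12],
    [0,0,0.18],
    [0,0,0.22],
    [0,0,0.25],
    [0,0,0.28],
    [0,0,0.28]
  ],
  "dr": [
    [0,0,0],
    [0,0,0],
    [0,0,0],
    [0,0,0],
    [0,0,0],
    [0,0,0],
    [0,0,0]
  ]
}}

```text
time: 23.85
tool_pos: [0.6098, -0.0388, 0.1368]
orientation: [[0.961, 0.198, -0.194], [0.277, -0.679, 0.68], [0.003, -0.707, -0.707]]
contact_force: [-0.7, -0.2, -1.0]
opening: 0.001
grasp_force: 0.0
```

```bash
python3 st.py
```

```text
x,a,b 0.005426276411405601 0.004666798775311828 0.14630209397692606 [-0.716  0.724  0.663] 0.0009831179074316452
```

Emit:
{"op": "servo_tool", "data": {
  "gripper": [-1,-1,-1,-1],
  "translation": [
    [0,0,0.04],
    [0,0,0.08],
    [0,0,0.1],
    [0,0,0.1]
  ],
  "dr": [
    [0,0,0],
    [0,0,0],
    [0,0,0],
    [0,0,0]
  ]
}}

```text
time: 24.25
tool_pos: [0.6098, -0.0383, 0.1362]
orientation: [[0.961, 0.199, -0.191], [0.276, -0.68, 0.679], [0.005, -0.706, -0.709]]
contact_force: [1.3, -7.3, 7.4]
opening: 0.0002
grasp_force: 5.0
```

```bash
python3 st.py;  python3 -c "
from mv import *
p=look('side'); a=[]
c0=proj(p,P(0.005,.014,.17)); x0,y0=int(c0[0]-33),int(c0[1]-35)
f=lambda p,x0,y0:cv2.resize(p['frame'][y0:y0+50,x0:x0+66],None,fx=6,fy=6,interpolation=cv2.INTER_CUBIC)
a.append(f(p,x0,y0)); p=look('top');c0=proj(p,P(0.005,.014,.17)); x0,y0=int(c0[0]-40),int(c0[1]-25);a.append(f(p,x0,y0))
cv2.imwrite('pics/push2.png',np.hstack(a))"
```

```text
x,a,b 0.00554342957992323 0.004589876623340927 0.14559954768497207 [ -0.766  -0.018 -10.405] 0.00023734974979491225
```

View pics/push2.png

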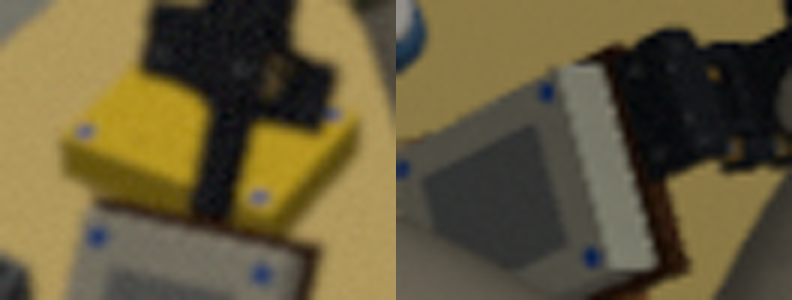

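Emit:
{"op": "servo_tool", "data": {
  "gripper": [-1,-1,-1,-1],
  "translation": [
    [0,0,0.1],
    [0,0,0.16],
    [0,0,0.2],
    [0,0,0.2]
  ],
  "dr": [
    [0,0,0],
    [0,0,0],
    [0,0,0],
    [0,0,0]
  ]
}}

```text
time: 24.75
tool_pos: [0.6097, -0.0382, 0.1359]
orientation: [[0.962, 0.202, -0.186], [0.274, -0.683, 0.677], [0.01, -0.702, -0.712]]
contact_force: [-1.9, -25.8, 28.8]
opening: 0.0005
grasp_force: 18.6
```

```bash
python3 st.py
```

```text
x,a,b 0.00549925118414998 0.00445929135010624 0.14527178613878344 [ -8.644  -2.97  -37.666] 0.00046674494703336574
```

Emit:
{"op": "servo_tool", "data": {
  "gripper": [-1,-1,-1,-1,-1,-1,-1,-1],
  "translation": [
    [0,0,-0.3],
    [0,0,-0.8],
    [0,0,-1.2],
    [0,-0.4,-1.2],
    [0,-0.8,-1.2],
    [0,-1.2,-1.2],
    [0,-1.3,-1],
    [0,-1.3,-1]
  ],
  "dr": [
    [0,0,0],
    [0,0,0],
    [0,0,0],
    [0,0,0],
    [0,0,0],
    [0,0,0],
    [0,0,0],
    [0,0,0]
  ]
}}

```text
time: 25.55
tool_pos: [0.6064, -0.0274, 0.1722]
orientation: [[0.96, 0.199, -0.195], [0.278, -0.678, 0.68], [0.003, -0.707, -0.707]]
contact_force: [0.6, -1.2, 0.3]
opening: 0.0003
grasp_force: 0.0
```

```bash
python3 st.py
```

```text
x,a,b 0.005226497034550099 0.03808673373456161 0.162964107824282 [ 0.263  0.728 -1.201] 0.0003142833849290686
```

Contact expected at b ≈ 0.1355; approach to 0.140, then slow.

Emit:
{"op": "servo_tool", "data": {
  "gripper": [-1,-1,-1,-1,-1,-1],
  "translation": [
    [0,0,0.2],
    [0,0,0.4],
    [0,0,0.6],
    [0,0,0.8],
    [0,0,0.92],
    [0,0,0.92]
  ],
  "dr": [
    [0,0,0],
    [0,0,0],
    [0,0,0],
    [0,0,0],
    [0,0,0],
    [0,0,0]
  ]
}}

```text
time: 26.15
tool_pos: [0.6022, -0.0127, 0.1556]
orientation: [[0.961, 0.198, -0.194], [0.277, -0.678, 0.68], [0.003, -0.707, -0.707]]
contact_force: [-0.7, -0.4, 0.6]
opening: 0.0007
grasp_force: 0.0
```

Emit:
{"op": "servo_tool", "data": {
  "gripper": [-1,-1,-1,-1,-1,-1,-1],
  "translation": [
    [0,0,0.04],
    [0,0,0.08],
    [0,0,0.12],
    [0,0,0.16],
    [0,0,0.2],
    [0,0,0.24],
    [0,0,0.24]
  ],
  "dr": [
    [0,0,0],
    [0,0,0],
    [0,0,0],
    [0,0,0],
    [0,0,0],
    [0,0,0],
    [0,0,0]
  ]
}}

```text
time: 26.85
tool_pos: [0.6013, -0.0093, 0.1519]
orientation: [[0.961, 0.199, -0.193], [0.277, -0.679, 0.68], [0.004, -0.707, -0.708]]
contact_force: [-0.1, -3.2, 3.7]
opening: 0.0004
grasp_force: 2.0
```

```bash
python3 st.py
```

```text
x,a,b 0.005396995483823823 0.03713121371753156 0.1353181202496114 [-0.974 -0.476 -4.739] 0.00044803954911502137
```

Emit:
{"op": "servo_tool", "data": {
  "gripper": [-1,-1,-1],
  "translation": [
    [0,0,0.04],
    [0,0,0.08],
    [0,0,0.08]
  ],
  "dr": [
    [0,0,0],
    [0,0,0],
    [0,0,0]
  ]
}}

```text
time: 27.15
tool_pos: [0.6014, -0.0092, 0.1519]
orientation: [[0.961, 0.2, -0.191], [0.276, -0.68, 0.679], [0.006, -0.705, -0.709]]
contact_force: [0.8, -11.1, 10.5]
opening: 0.0006
grasp_force: 7.9
```

Emit:
{"op": "servo_tool", "data": {
  "gripper": [-1,-1,-1,-1,-1,-1,-1,-1,-1],
  "translation": [
    [0,0,-0.3],
    [0,0,-0.8],
    [0,0,-1.4],
    [0,0,-2],
    [0,0,-2.7],
    [0,0,-3.4],
    [0,0,-4.1],
    [0,0,-4.6],
    [0,0,-4.6]
  ],
  "dr": [
    [0,0,0],
    [0,0,0],
    [0,0,0],
    [0,0,0],
    [0,0,0],
    [0,0,0],
    [0,0,0],
    [0,0,0],
    [0,0,0]
  ]
}}

```text
time: 28.05
tool_pos: [0.6235, -0.0871, 0.2323]
orientation: [[0.961, 0.199, -0.192], [0.276, -0.68, 0.679], [0.005, -0.706, -0.708]]
contact_force: [-0.5, 0.1, 0.1]
opening: 0.0008
grasp_force: 0.0
```

```bash
python3 -c "
from mv import *
np.set_printoptions(precision=1,suppress=True)
for i in range(3):
 for k in('side','top'):
  p=look(k)
  for t in('mould','board','mould_foot','board_foot'):
    for r in imaging.place_of(p,t)[:2]:
      X=w(p,r['centre']); d=RT.T@(X-O)-g
      if abs(d).max()<.2: print(k,t,round(r['score'],2),np.array([d[0],d@u,d@n])*1000)
print(env.get_obs()['time'],env.get_obs()['contact_force'])"
```

```text
side mould 0.83 [ 2.8 48.1 73.9]
side mould_foot 0.95 [ 8.1 27.6  1.8]
side board_foot 0.68 [ 2.9 46.7 76.4]
top mould 0.88 [ 4.1 49.2 80.5]
top board 0.72 [-0.7 11.1 83.9]
top mould_foot 0.93 [-105.2  117.7 -136.9]
top mould_foot 0.89 [ 1.7 33.  -1.3]
side mould 0.75 [ 1.3 47.6 77.4]
side mould_foot 0.89 [-105.8  114.  -139.5]
side mould_foot 0.8 [ 5.5 25.6  3.5]
top mould 0.87 [ 3.3 47.3 81.2]
top board 0.69 [ 3.2 14.8 82.4]
top mould_foot 0.81 [-106.2  116.8 -138.6]
top mould_foot 0.65 [ 4.5 35.2 -1.9]
side mould_foot 0.77 [-104.8  111.9 -136.7]
top mould 0.82 [ 4.3 47.3 76.4]
top board 0.51 [ 1.8 11.1 82.7]
top mould_foot 0.69 [ 3.  36.8  2.4]
29.55 [-0.4  0.5 -1. ]
```

```bash
python3 -c "
from rig import env
print(env.job_done())"
```

```text
the job is handed in; nothing more can be done
None
```

I turned the pair over together and handed the job in at about 30 s. They now lean on the orange-edged side, board underneath and mould on top with its grey underside facing up; a light push on each upper end, with nothing sliding, showed both fully home in the groove.

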